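Code a food tray on two sides at the bench coder

ROBOT

A 7-joint arm with a two-finger parallel gripper is mounted at the origin on a cart in front of the work surface, level with it; the furniture and walls round the work are solid. World frame = base frame: x ahead of the robot, y to its left, z up, the work surface at z = 0. Lengths are in m, angles in rad, forces in N, time in s.
With the tool pointing down it reaches from about 0.4 to 0.925 m from the base axis. Payload 5.6 kg.
Tool frame: the origin (TCP) lies at the very end of the fingers, on their centre line; the grasp point (between the pads) lies 19 mm behind it (manip.tcp_to_grasp is the distance from the TCP to the grasp point, in m); x points along the fingers, y is the direction in which the jaws open and shut, and the axes are right-handed (so a half turn about x gives the same grasp; the last joint's range is limited). The gripper opens to 85 mm and grips with 20 to 120 N. Pads are 22 mm wide; open, the fingers measure 114 mm over their backs; the gripper's body (76 mm by 85 mm) begins 54 mm behind the grasp point. The pads swing forward as they close: fully open they stand 13 mm farther back than shut.
Start: joints at [1.069, 0.468, -0.012, 1.603, 0.006, 1.071, -0.056], TCP at [0.288, -0.583, 0.231] pointing down, gripper open.
Joint ranges: [-2.53, 2.53], [-0.31, 2.02], [-1.57, 1.55], [0.28, 2.44], [-1.29, 4.43], [0.15, 1.84], [-2.92, 2.92]. Speed limits (rad/s): [2.57, 2.57, 3.14, 3.14, 3.14, 3.14, 3.14].

INTERFACE

Orientations are given as a rotation vector (axis times angle).
In Python, from rig import manip, vision, ticket, recognise, trace gives the robot as it stands. The module is installed in compiled form; this text tells all that it offers.
- The arm moves only by the tool play_rows, never from a script. Its argument "series" is a list of rows, each an object of numbers: "grip": the opening, from -1 (shut) to 1 (fully open); "tx", "ty", "tz": the shift along the tool's x, y, z in m; "turn": the turn about the tool's x in units of 6 degrees (1.0 is 6 degrees). A call has 1 to 20 rows; each row is the pose to reach, as a shift and turn from the pose commanded when the call began, along the tool's axes at that moment; what a row does not reach only later rows make up. A row lasts 1/10 s, in which the tool goes at most 50 mm and 8.59 degrees, less where a joint would pass 70% of its speed; a pose out of reach is approached as far as the arm can. A call with a gripper value outside its range is refused whole. The fingers move at their own pace and stop on an object; "newtons" is the grip in N (left out, the last holds). Time passes only in rows, so rows that repeat a pose let the fingers close. It gives the time, the measured TCP pose, the force and the opening at its end, in the units of the state.
- manip.state(): the state, without advancing time (a new reading comes with each control period).
- vision.snapshot(name): name is "scene" or "top" or "wrist"; returns the picture (400x640x3 uint8, blue, green, red); there is no depth.
- vision.get_calibration(name): a dict with "fx", "fy", "cx", "cy" (pixels), "world_from_camera" (4x4, takes a point from camera to world coordinates). Camera axes: x right, y up, looking along -z (the intrinsics and any distortion apply to the point x, -y, -z); pixel columns grow to the right and rows downward; lengths in m; the calibration is good to about 2 mm. A picture is of the moment at which its call begins: read the wrist's pose just before it. get_calibration takes no time and is no camera call; for the wrist camera it gives the pose at the moment of the call.
- ticket.sign_off(): hands the job in, once; it reports no verdict.
Trained networks look in the newest picture that a camera, given by its name, has taken for a name from the list of things; names that differ only in an ending like _2 or _b are one class to them, and where a whole thing is asked for, a point or a joint stands for the part that bears it (a point fixed in the world has none). Each returns a list of dicts, best first, with "confidence" (0 to 1); they miss things now and then, are a little off and sometimes report something else, mostly with a low value. They report only what shows in the picture. A call takes as long as a camera call.
- recognise(name, camera): "location" ([x, y, z] in m, in the coordinates of the camera as it stood for that picture, good to about 4 mm: the middle of the surface that is visible of it).
- trace(name, camera): "mask" (400x640 bool, what is visible of it).
The state is a dict: "time_s": time; "qpos": joint angles; "qd": joint speeds; "tau": joint torques, N m; "position": TCP position; "ee_rot": TCP orientation; "wrist_force": force on the tool from outside, world axes, zero at the start; "wrist_torque": the same for the moment, N m; "width": opening from 0.0 (shut) to 1.0 (fully open).
Only numpy, scipy, OpenCV 4.12 (cv2) and the standard library are available. Lean on these libraries where they do the work, as an engineer would, in place of code of your own. Each camera call takes 0.05 s, during which the arm holds its last target. There are 200 camera calls.

TASK

Code the filled food tray on two adjacent sides at the bench coder, sliding it flat on the table: first push it with a long side square against the middle of the sprung head until the head is fully in, and hold it there a moment; then draw it back clear, turn it a quarter turn and push a short side in the same way. Finish with the tray drawn straight back from the head, short side still facing it, with a clear gap of 50 to 100 mm, and let go. Only the tray may press the head; leave the other things where they are.

Things in the scene. Friction and masses are not known exactly. Their poses are not given: they have to be found in the camera images.
- food_tray: open white food tray filled with green vegetable, alone in mid-table; about 0.45 kg. 206 mm along its x, 256 mm along its y, 67 mm high; origin at the centre of the underside, z up. Long sides face +x and -x (rim 103 mm from the origin), short sides +y and -y (127 mm). Contents reach 37 mm high, within 68 mm of the origin in x and 93 mm in y.
- tray_rim (a point): top of the rim, middle of the tray's -x long side, 93 mm from the tray's centre. On all sides the rim band (8 mm thick, heights 54 to 66 mm) overhangs a 12 mm wall standing 7 mm further in: together 20 mm thick, 83 to 103 mm from the origin on long sides, 108 to 127 mm on short sides; it can be pinched from above.
- coder: grey bench coder fixed to the table: low housing 150 mm wide, 98 mm high, on a steel base plate 170 mm wide, sprung head in front. Origin on the table below the middle of the head's face with the head out; x points level into the machine (the way a tray is pushed), y along the face, z up. Base plate (10 mm high) begins at x = 25 mm, housing at 43 mm; both end by 155 mm.
- head_face (a point): middle of the head's flat rubber face, 52 mm above the table; moves with the head. The face is 110 mm wide and spans heights 28 to 76 mm; the metal plate behind it is 120 mm wide.
- coder_head (a joint): travel of the coder's sprung head: 0 m fully out, 0.014 m fully in against its stop, grows as it is pushed along the coder's x axis; a pass counts from 0.010 m. The spring gives 2 N when out and about 8 N when fully in, and springs back by itself.
- tie_tub: bystander: small round white tub, 70 mm across, 45 mm high; origin at the centre of its underside
- label_roll: bystander: white label roll standing on its end, 92 mm across, 52 mm high; origin at the centre of its underside
- pouch_single: bystander: single flat vegetable pouch, 150 x 206 x 24 mm, lying on the table; origin at the centre of its underside
- probe_thermometer: bystander: white probe thermometer, 32 x 232 x 20 mm, lying by the scale; origin at the centre of its underside

How it is judged:
By the outcome, as a careful person would: the job done as asked, in the order asked, and still so for the second after the job is handed in, with the robot touching nothing.
It also fails if it takes over 72 s, if anything falls off the work surface, if the arm or the gripper's body presses on something with over 40 N, if the wrist force passes 120 N, or if a joint passes its speed limit or range.

## Working session

There is one attempt and no reset: what is moved stays moved. The work goes in short steps, Python scripts to look and compute and a tool call to move; the robot and the scene stay as the last step left them, time stands still between calls to the robot, and variables do not carry over. Pictures are saved under pics/ and viewed, about 8 in all and at most 12, crops included, and the job is handed in when it is done.

Besides the shell and the picture viewer there is one more tool, called by a JSON object that holds its "method" and its "body", one argument or row to a line. play_rows: Moves the arm, as the interface text tells. Its arguments: {"type":"object","properties":{"series":{"type":"array"},"newtons":{"type":"number"}},"required":["series"]}

```bash
mkdir -p pics
cat > h.py <<'E'
import numpy as np, cv2
from rig import manip, vision, recognise, trace
from scipy.spatial.transform import Rotation as R
def w(cam,p):
    T=np.array(vision.get_calibration(cam)["world_from_camera"]);return T[:3,:3]@np.array(p)+T[:3,3]
def px2w(cam,uv,z):
    c=vision.get_calibration(cam);T=np.array(c["world_from_camera"])
    d=T[:3,:3]@np.array([(uv[0]-c["cx"])/c["fx"],-(uv[1]-c["cy"])/c["fy"],-1.]);o=T[:3,3]
    return o+d*(z-o[2])/d[2]
E
python3 - <<'E'
from h import *
s=manip.state();print(s["time_s"],s["position"],s["ee_rot"],s["width"]);print(R.from_rotvec(s["ee_rot"]).as_matrix().round(3))
for n in("scene","top"):
    im=vision.snapshot(n);cv2.imwrite(f"pics/{n}0.png",im)
    c=vision.get_calibration(n);print(n,{k:(np.round(v,3).tolist()) for k,v in c.items()})
    for t in("food_tray","tray_rim","coder","head_face","tie_tub","label_roll","pouch_single","probe_thermometer"):
        r=recognise(t,n)
        print(t,[(w(n,q["location"]).round(3).tolist(),round(q["confidence"],2)) for q in r[:2]])
E
```

```text
0.0 [ 0.28757747 -0.58230528  0.23032437] [ 1.96657423  0.46100953 -1.96763626] 0.9976729340664505
[[-0.001  0.443 -0.897]
 [ 0.002 -0.897 -0.443]
 [-1.    -0.002  0.   ]]
scene {'fx': 433.233, 'fy': 433.233, 'cx': 316.981, 'cy': 201.105, 'world_from_camera': [[-0.445, 0.538, -0.716, -0.472], [-0.895, -0.251, 0.368, 0.655], [0.018, 0.805, 0.593, 0.938], [0.0, 0.0, 0.0, 1.0]]}
food_tray [([0.489, 0.143, 0.04], 0.71)]
tray_rim [([0.486, 0.145, 0.04], 0.76)]
coder [([0.49, -0.316, 0.066], 0.63)]
head_face [([0.515, -0.267, 0.057], 0.66)]
tie_tub [([0.603, 0.402, 0.025], 0.92)]
label_roll [([0.366, 0.343, 0.051], 0.72), ([0.484, 0.146, 0.04], 0.22)]
pouch_single [([0.452, 0.491, 0.025], 0.6)]
probe_thermometer [([0.71, 0.218, 0.014], 0.52), ([0.453, 0.491, 0.024], 0.36)]
top {'fx': 487.628, 'fy': 487.628, 'cx': 323.929, 'cy': 204.222, 'world_from_camera': [[0.019, 0.996, -0.082, 0.462], [-1.0, 0.019, 0.001, 0.107], [0.002, 0.082, 0.997, 1.363], [0.0, 0.0, 0.0, 1.0]]}
food_tray [([0.496, 0.143, 0.043], 0.96), ([0.604, 0.4, 0.017], 0.27)]
tray_rim [([0.49, 0.144, 0.047], 0.77)]
coder [([0.525, -0.328, 0.094], 0.94)]
head_face [([0.527, -0.276, 0.073], 0.59)]
tie_tub [([0.606, 0.398, 0.018], 0.89)]
label_roll [([0.384, 0.334, 0.054], 0.55)]
pouch_single [([0.467, 0.477, 0.023], 0.95)]
probe_thermometer [([0.703, 0.212, 0.021], 0.7)]
```

View pics/top0.png

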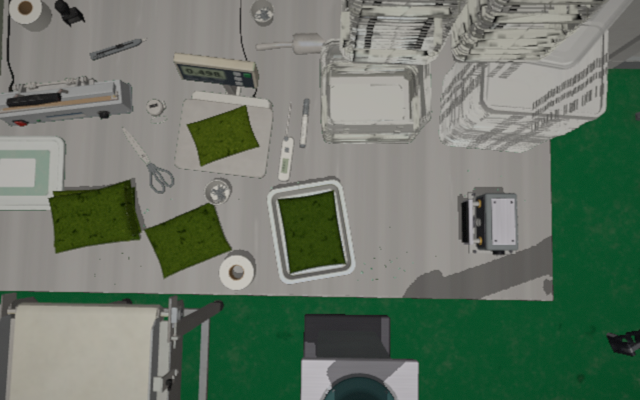

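View pics/scene0.png

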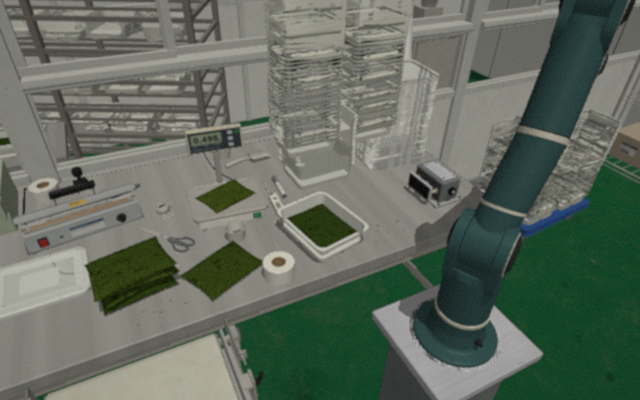

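Run:
```python
from h import *
vision.snapshot("top")
for t,z in(("food_tray",.066),("coder",.098),("head_face",.076)):
    r=trace(t,"top")
    if not r: print(t,"none");continue
    m=r[0]["mask"].astype(np.uint8);np.save(f"m_{t}.npy",m)
    c=max(cv2.findContours(m,0,1)[0],key=cv2.contourArea)
    b=cv2.boxPoints(cv2.minAreaRect(c));print(t,r[0]["confidence"],b.round(1).tolist())
    P=np.array([px2w("top",q,z)[:2] for q in b]);print(P.round(4).tolist(),P.mean(0),np.linalg.norm(P[1]-P[0]),np.linalg.norm(P[2]-P[1]))
    for i in(0,1):
        d=P[i+1]-P[i];print("edge deg",np.degrees(np.arctan2(d[1],d[0])))
```

```text
food_tray 0.68 [[264.5, 190.1999969482422], [341.0, 177.89999389648438], [356.29998779296875, 272.8999938964844], [279.79998779296875, 285.29998779296875]]
[[0.6032, 0.2653], [0.6404, 0.0612], [0.3885, 0.0167], [0.3525, 0.2178]] [0.49615255 0.14024529] 0.20748237365889766 0.25578553650120744
edge deg -79.68043347528142
edge deg -169.99343942689796
coder 0.83 [[461.0, 193.0], [517.0, 193.0], [517.0, 256.0], [461.0, 256.0]]
[[0.6022, -0.2514], [0.605, -0.3977], [0.4414, -0.3955], [0.4387, -0.2507]] [ 0.52181751 -0.32383525] 0.14629129386657125 0.1636802511070548
edge deg -88.9121748868789
edge deg 179.21409915128228
head_face 0.95 [[460.70001220703125, 200.1999969482422], [478.29998779296875, 199.60000610351562], [479.70001220703125, 242.6999969482422], [462.20001220703125, 243.3000030517578]]
[[0.5854, -0.2569], [0.5879, -0.3034], [0.474, -0.3063], [0.4716, -0.2602]] [ 0.52972381 -0.28170439] 0.04654897502211652 0.1139344492125284
edge deg -87.0000540510786
edge deg -178.5096362987208
```

Run:
```python
from h import *
im=cv2.imread("pics/top0.png")
cv2.imwrite("pics/crop.png",np.vstack([cv2.resize(im[180:265,445:545],None,fx=6,fy=6,interpolation=2)]))
print("box",[px2w("top",p,0).round(3).tolist() for p in((322,138),(425,145),(440,148),(535,152),(552,298),(200,298),(288,180),(278,100))])
```

```text
box [[0.762, 0.115, 0.0], [0.748, -0.178, 0.0], [0.74, -0.22, 0.0], [0.734, -0.489, 0.0], [0.326, -0.53, 0.0], [0.308, 0.443, 0.0], [0.641, 0.208, 0.0], [0.87, 0.242, 0.0]]
```

View pics/crop.png

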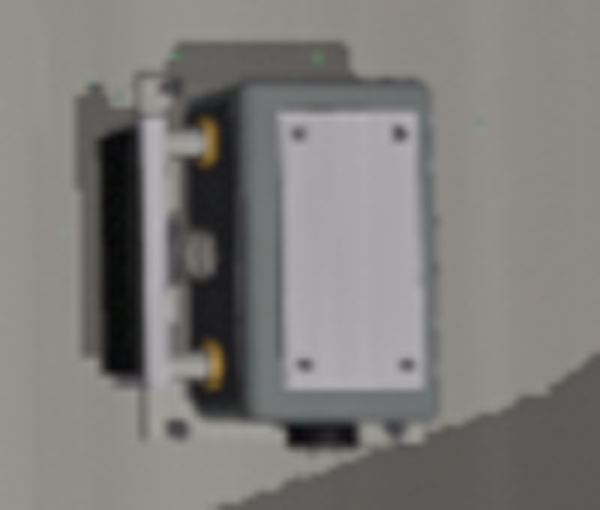

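Run:
```python
from h import *
def f(u,v,z): return px2w("top",(445+u/6,180+v/6),z)[:2]
def ang(a,b,z): d=f(*a,z)-f(*b,z); return np.degrees(np.arctan2(d[1],d[0])).round(2)
for n,a,b,z in(("hous L",(242,95),(250,405),.098),("hous R",(428,95),(437,405),.098),("label L",(280,112),(287,388),.098),("label R",(421,112),(425,388),.098),("plate",(143,115),(150,388),.08),("rubber bottom",(98,140),(103,370),.028),("rubbertop",(140,135),(145,372),.076)):
    print(n,ang(a,b,z),f(*a,z).round(4),f(*b,z).round(4))
print("housing across",[f(245,82,.098).round(4),f(425,80,.098).round(4),f(255,418,.098).round(4),f(430,418,.098).round(4)])
```

```text
hous L 0.99 [ 0.596  -0.3149] [ 0.4618 -0.3172]
hous R 0.88 [ 0.5976 -0.3959] [ 0.4633 -0.3979]
label L 0.91 [ 0.5889 -0.3314] [ 0.4694 -0.3333]
label R 0.06 [ 0.5901 -0.3927] [ 0.4705 -0.3928]
plate 1.14 [ 0.5882 -0.2772] [ 0.4684 -0.2796]
rubber bottom 0.99 [ 0.5814 -0.2721] [ 0.4764 -0.2739]
rubbertop 0.89 [ 0.5797 -0.277 ] [ 0.4753 -0.2786]
housing across [array([ 0.6017, -0.3163]), array([ 0.6041, -0.3946]), array([ 0.4562, -0.3194]), array([ 0.4576, -0.3948])]
```

{"method": "play_rows", "body": {
  "series": [
    {"tx":0.02,"ty":-0.645,"tz":-0.533,"turn":-27.3,"grip":0.1},
    {"tx":0.02,"ty":-0.645,"tz":-0.533,"turn":-27.3,"grip":0.1},
    {"tx":0.02,"ty":-0.645,"tz":-0.533,"turn":-27.3,"grip":0.1},
    {"tx":0.02,"ty":-0.645,"tz":-0.533,"turn":-27.3,"grip":0.1},
    {"tx":0.02,"ty":-0.645,"tz":-0.533,"turn":-27.3,"grip":0.1},
    {"tx":0.02,"ty":-0.645,"tz":-0.533,"turn":-27.3,"grip":0.1},
    {"tx":0.02,"ty":-0.645,"tz":-0.533,"turn":-27.3,"grip":0.1},
    {"tx":0.02,"ty":-0.645,"tz":-0.533,"turn":-27.3,"grip":0.1},
    {"tx":0.02,"ty":-0.645,"tz":-0.533,"turn":-27.3,"grip":0.1},
    {"tx":0.02,"ty":-0.645,"tz":-0.533,"turn":-27.3,"grip":0.1},
    {"tx":0.02,"ty":-0.645,"tz":-0.533,"turn":-27.3,"grip":0.1},
    {"tx":0.02,"ty":-0.645,"tz":-0.533,"turn":-27.3,"grip":0.1},
    {"tx":0.02,"ty":-0.645,"tz":-0.533,"turn":-27.3,"grip":0.1},
    {"tx":0.02,"ty":-0.645,"tz":-0.533,"turn":-27.3,"grip":0.1},
    {"tx":0.02,"ty":-0.645,"tz":-0.533,"turn":-27.3,"grip":0.1},
    {"tx":0.02,"ty":-0.645,"tz":-0.533,"turn":-27.3,"grip":0.1},
    {"tx":0.02,"ty":-0.645,"tz":-0.533,"turn":-27.3,"grip":0.1},
    {"tx":0.02,"ty":-0.645,"tz":-0.533,"turn":-27.3,"grip":0.1},
    {"tx":0.05,"ty":-0.645,"tz":-0.533,"turn":-27.3,"grip":0.1},
    {"tx":0.07,"ty":-0.645,"tz":-0.533,"turn":-27.3,"grip":0.1}
  ]
}}

```text
time_s: 3.1
position: [0.48, 0.2317, 0.1601]
ee_rot: [-0.141, 1.567, 0.141]
wrist_force: [-0.2, -0.5, -0.8]
width: 0.554
```

```bash
cat >> h.py <<'E'
def st():
    s=manip.state();M=R.from_rotvec(s["ee_rot"]).as_matrix()
    print("t",round(s["time_s"],2),"p",np.round(s["position"],4),"yawY",np.degrees(np.arctan2(M[1,1],M[0,1])).round(2),"tilt",M[2].round(3),"F",np.round(s["wrist_force"],1),"T",np.round(s["wrist_torque"],2),"w",round(s["width"],3),"q",np.round(s["qpos"],2))
    return s,M
def to(x,y,z,yaw):
    "shift in tool axes and turn units to reach world pose"
    s,M=st();d=M.T@(np.array([x,y,z])-s["position"])
    cur=np.degrees(np.arctan2(M[1,1],M[0,1]));print("move",d.round(4),"turn",round(-((yaw-cur+180)%360-180)/6,3))
E
python3 - <<'E'
from h import *
to(.480,.232,.040,100.1)
im=vision.snapshot("wrist");cv2.imwrite("pics/w1.png",im)
for t in("food_tray","tray_rim"):
    r=recognise(t,"wrist");print(t,[(w("wrist",q["location"]).round(3).tolist(),round(q["confidence"],2)) for q in r[:2]])
E
```

```text
t 3.1 p [0.48   0.2317 0.1601] yawY 100.3 tilt [-1.  0. -0.] F [-0.2 -0.5 -0.8] T [-0.05  0.04  0.03] w 0.554 q [ 0.16  0.52 -0.86  1.91  0.49  0.93  0.82]
move [1.201e-01 3.000e-04 1.000e-04] turn 0.033
food_tray [([0.465, 0.128, 0.047], 0.67)]
tray_rim [([0.465, 0.126, 0.045], 0.73)]
```

View pics/w1.png

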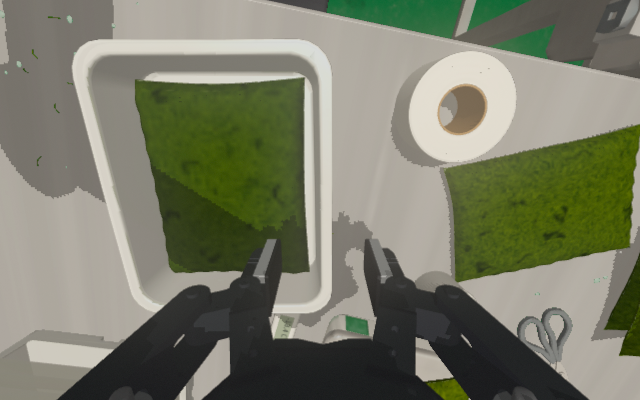

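Run:
```python
from h import *
s,M=st()
for p in((331,100),(332,250),(200,40),(230,313),(77,60),(135,290)):
    q=px2w("wrist",p,.066);print(p,q.round(4),"tool frame",(M.T@(q-s["position"])).round(4))
```

```text
t 3.25 p [0.4796 0.2311 0.1605] yawY 100.05 tilt [-1.    -0.    -0.002] F [-0.3 -0.6  0.5] T [-0.   -0.01  0.01] w 0.549 q [ 0.16  0.52 -0.86  1.91  0.49  0.93  0.81]
(331, 100) [0.3969 0.2237 0.066 ] tool frame [ 0.0947  0.0071 -0.0825]
(332, 250) [0.5306 0.2499 0.066 ] tool frame [0.0944 0.0096 0.0538]
(200, 40) [0.3721 0.1182 0.066 ] tool frame [ 0.0948 -0.0924 -0.1253]
(230, 313) [0.6224 0.1589 0.066 ] tool frame [ 0.0942 -0.096   0.1282]
(77, 60) [0.4026 0.0253 0.066 ] tool frame [ 0.0948 -0.1892 -0.1115]
(135, 290) [0.6106 0.0622 0.066 ] tool frame [ 0.0943 -0.1892  0.0998]
```

{"method": "play_rows", "body": {
  "series": [
    {"tx":0.05,"ty":-0.001,"tz":0.001,"turn":-0.05,"grip":0.1},
    {"tx":0.09,"ty":-0.001,"tz":0.001,"turn":-0.05,"grip":0.1},
    {"tx":0.12,"ty":-0.001,"tz":0.001,"turn":-0.05,"grip":0.1},
    {"tx":0.12,"ty":-0.001,"tz":0.001,"turn":-0.05,"grip":0.1},
    {"tx":0.12,"ty":-0.001,"tz":0.001,"turn":-0.05,"grip":-1},
    {"tx":0.12,"ty":-0.001,"tz":0.001,"turn":-0.05,"grip":-1},
    {"tx":0.12,"ty":-0.001,"tz":0.001,"turn":-0.05,"grip":-1},
    {"tx":0.12,"ty":-0.001,"tz":0.001,"turn":-0.05,"grip":-1},
    {"tx":0.12,"ty":-0.001,"tz":0.001,"turn":-0.05,"grip":-1},
    {"tx":0.12,"ty":-0.001,"tz":0.001,"turn":-0.05,"grip":-1},
    {"tx":0.12,"ty":-0.001,"tz":0.001,"turn":-0.05,"grip":-1}
  ],
  "newtons": 60
}}

```text
time_s: 4.35
position: [0.4829, 0.2327, 0.0439]
ee_rot: [-0.141, 1.561, 0.145]
wrist_force: [-0.7, 3.5, 9.4]
width: 0.129
```

Run:
```python
from h import *
# coder: face mid (0.529,-0.274), x axis (.016,-1); pregrasp: tray front 40 mm before face
to(.529-.016*.236,-.274+.236,.040,90.9)
```

```text
t 4.35 p [0.4829 0.2327 0.0439] yawY 100.45 tilt [-1.     0.002  0.005] F [-0.7  3.5  9.4] T [-0.06  0.06  0.02] w 0.129 q [ 0.04  0.68 -0.71  1.97  0.67  0.73  0.68]
move [ 0.0034 -0.2739 -0.0074] turn 1.591
```

Run:
```python
from h import *
im=vision.snapshot("wrist");cv2.imwrite("pics/w2.png",im);st()
```

```text
t 4.4 p [0.4828 0.2327 0.0439] yawY 100.45 tilt [-1.     0.002  0.005] F [-1.7  5.   9. ] T [-0.04  0.   -0.04] w 0.124 q [ 0.04  0.68 -0.71  1.97  0.67  0.73  0.68]
```

View pics/w2.png

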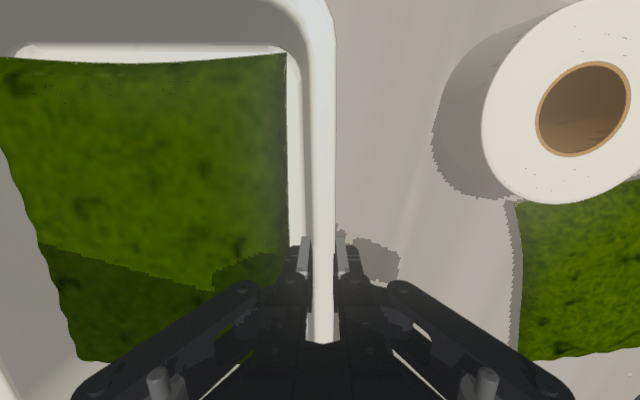

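{"method": "play_rows", "body": {
  "series": [
    {"tx":-0.002,"ty":-0.01,"tz":0.0,"turn":0.0,"grip":-1},
    {"tx":-0.002,"ty":-0.03,"tz":-0.001,"turn":0.2,"grip":-1},
    {"tx":-0.002,"ty":-0.06,"tz":-0.002,"turn":0.4,"grip":-1},
    {"tx":-0.002,"ty":-0.09,"tz":-0.003,"turn":0.6,"grip":-1},
    {"tx":-0.002,"ty":-0.12,"tz":-0.003,"turn":0.8,"grip":-1},
    {"tx":-0.002,"ty":-0.15,"tz":-0.004,"turn":1.0,"grip":-1},
    {"tx":-0.002,"ty":-0.18,"tz":-0.005,"turn":1.2,"grip":-1},
    {"tx":-0.002,"ty":-0.21,"tz":-0.006,"turn":1.4,"grip":-1},
    {"tx":-0.002,"ty":-0.24,"tz":-0.007,"turn":1.6,"grip":-1},
    {"tx":-0.002,"ty":-0.26,"tz":-0.007,"turn":1.6,"grip":-1},
    {"tx":-0.002,"ty":-0.274,"tz":-0.007,"turn":1.6,"grip":-1},
    {"tx":-0.002,"ty":-0.274,"tz":-0.007,"turn":1.6,"grip":-1}
  ]
}}

```text
time_s: 5.6
position: [0.5245, -0.0429, 0.044]
ee_rot: [-0.011, 1.57, 0.006]
wrist_force: [-0.2, -2.7, 2.3]
width: 0.122
```

```bash
cat >> h.py <<'E'
def look(n,name="top"):
    im=vision.snapshot(name);cv2.imwrite(f"pics/{n}.png",im)
    m=trace("food_tray",name)[0]["mask"].astype(np.uint8)
    c=max(cv2.findContours(m,0,1)[0],key=cv2.contourArea)
    P=np.array([px2w(name,q,.066)[:2] for q in c[:,0]],np.float32)
    r=cv2.minAreaRect(P*1000);print("tray",r)
    cv2.imwrite(f"pics/{n}_c.png",cv2.resize(im[130:300,250:550],None,fx=2.6,fy=2.6,interpolation=2))
E
python3 - <<'E'
from h import *
st();look("t2")
to(.527,-.040,.040,90.9)
E
```

```text
t 5.6 p [ 0.5245 -0.0429  0.044 ] yawY 90.63 tilt [-1.    -0.003  0.001] F [-0.2 -2.7  2.3] T [-1.64 -0.17 -0.03] w 0.122 q [ 0.55  0.66 -0.68  1.99  0.63  0.71  1.06]
tray ((552.6921997070312, -138.55650329589844), (206.07533264160156, 192.6258087158203), 89.82101440429688)
t 5.7 p [ 0.5244 -0.0426  0.0439] yawY 90.72 tilt [-1.    -0.004  0.001] F [ 0.4 -5.7  6.6] T [-2.18 -0.18 -0.07] w 0.121 q [ 0.55  0.66 -0.67  1.99  0.64  0.71  1.06]
move [0.0039 0.0026 0.0027] turn -0.029
```

View pics/t2_c.png

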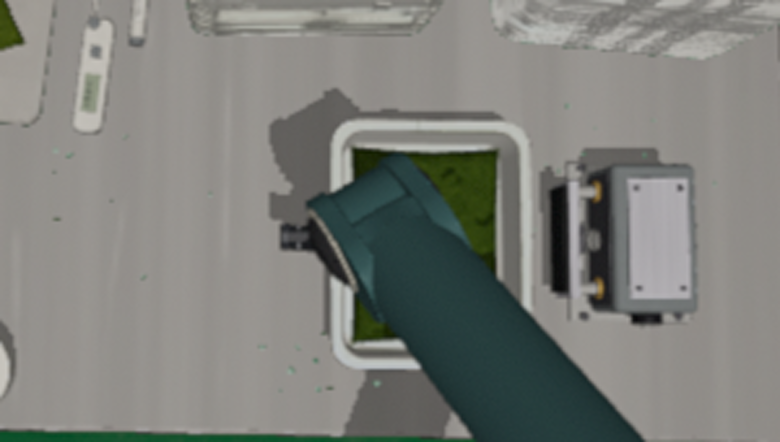

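Run:
```python
from h import *
f=lambda u,v,z:px2w("top",(250+u/2.6,130+v/2.6),z)[:2].round(4)
print("top/bot edge",f(430,119,.066),f(390,368,.066),"right edge",f(530,200,.066),f(531,250,.066),"left",f(331,150,.066),f(335,340,.066))
print("head plate",f(573,178,.078),f(577,300,.078))
```

```text
top/bot edge [ 0.65   -0.1382] [ 0.3942 -0.0985] right edge [ 0.5681 -0.2412] [ 0.5167 -0.2421] left [ 0.6158 -0.0364] [ 0.4214 -0.0424]
head plate [ 0.5904 -0.2819] [ 0.4666 -0.2852]
```

{"method": "play_rows", "body": {
  "series": [
    {"tx":-0.003,"ty":-0.004,"tz":0.005,"turn":0,"grip":-1},
    {"tx":-0.003,"ty":-0.012,"tz":0.005,"turn":0,"grip":-1},
    {"tx":-0.003,"ty":-0.02,"tz":0.005,"turn":0,"grip":-1},
    {"tx":-0.003,"ty":-0.026,"tz":0.005,"turn":0,"grip":-1},
    {"tx":-0.003,"ty":-0.03,"tz":0.005,"turn":0,"grip":-1},
    {"tx":-0.003,"ty":-0.034,"tz":0.005,"turn":0,"grip":-1},
    {"tx":-0.003,"ty":-0.038,"tz":0.005,"turn":0,"grip":-1},
    {"tx":-0.003,"ty":-0.042,"tz":0.005,"turn":0,"grip":-1},
    {"tx":-0.003,"ty":-0.045,"tz":0.005,"turn":0,"grip":-1},
    {"tx":-0.003,"ty":-0.045,"tz":0.005,"turn":0,"grip":-1}
  ]
}}

```text
time_s: 6.7
position: [0.5298, -0.082, 0.0464]
ee_rot: [-0.01, 1.569, 0.016]
wrist_force: [1.0, 9.3, 3.5]
width: 0.118
```

Run:
```python
from h import *
st()
```

```text
t 6.7 p [ 0.5298 -0.082   0.0464] yawY 90.92 tilt [-1.     0.004  0.001] F [1.  9.3 3.5] T [ 1.22 -0.09 -0.04] w 0.118 q [ 0.63  0.67 -0.68  1.97  0.62  0.72  1.15]
```

{"method": "play_rows", "body": {
  "series": [
    {"ty":-0.002,"grip":-1},
    {"ty":-0.004,"grip":-1},
    {"ty":-0.006,"grip":-1},
    {"ty":-0.006,"grip":-1}
  ]
}}

```text
invalid input at $.series[0]: expected keys grip, tx, ty, tz, turn
```

{"method": "play_rows", "body": {
  "series": [
    {"ty":-0.002,"grip":-1},
    {"ty":-0.004,"grip":-1},
    {"ty":-0.004,"grip":-1}
  ]
}}

```text
invalid input at $.series[0]: expected keys grip, tx, ty, tz, turn
```

{"method": "play_rows", "body": {
  "series": [
    {"tx":0,"ty":-0.002,"tz":0,"turn":0,"grip":-1},
    {"tx":0,"ty":-0.004,"tz":0,"turn":0,"grip":-1},
    {"tx":0,"ty":-0.006,"tz":0,"turn":0,"grip":-1},
    {"tx":0,"ty":-0.006,"tz":0,"turn":0,"grip":-1}
  ]
}}

```text
time_s: 7.1
position: [0.5298, -0.0858, 0.0464]
ee_rot: [-0.009, 1.569, 0.019]
wrist_force: [-0.0, 13.7, 3.3]
width: 0.118
```

{"method": "play_rows", "body": {
  "series": [
    {"tx":0,"ty":-0.002,"tz":0,"turn":0,"grip":-1},
    {"tx":0,"ty":-0.004,"tz":0,"turn":0,"grip":-1},
    {"tx":0,"ty":-0.004,"tz":0,"turn":0,"grip":-1}
  ]
}}

```text
time_s: 7.4
position: [0.5299, -0.086, 0.0465]
ee_rot: [-0.007, 1.569, 0.024]
wrist_force: [-0.4, 21.9, 3.0]
width: 0.117
```

{"method": "play_rows", "body": {
  "series": [
    {"tx":0,"ty":-0.001,"tz":0,"turn":0,"grip":-1},
    {"tx":0,"ty":-0.001,"tz":0,"turn":0,"grip":-1},
    {"tx":0,"ty":-0.001,"tz":0,"turn":0,"grip":-1},
    {"tx":0,"ty":-0.001,"tz":0,"turn":0,"grip":-1},
    {"tx":0,"ty":-0.001,"tz":0,"turn":0,"grip":-1},
    {"tx":0,"ty":-0.001,"tz":0,"turn":0,"grip":-1},
    {"tx":0,"ty":-0.001,"tz":0,"turn":0,"grip":-1},
    {"tx":0,"ty":-0.001,"tz":0,"turn":0,"grip":-1}
  ]
}}

```text
time_s: 8.2
position: [0.5299, -0.086, 0.0465]
ee_rot: [-0.007, 1.569, 0.025]
wrist_force: [-1.6, 23.2, 3.9]
width: 0.119
```

Run:
```python
from h import *
st();look("t3");st()
```

```text
t 8.2 p [ 0.5299 -0.086   0.0465] yawY 91.17 tilt [-1.     0.012  0.002] F [-1.6 23.2  3.9] T [ 4.08  0.23 -0.11] w 0.119 q [ 0.64  0.67 -0.69  1.96  0.62  0.72  1.17]
tray ((565.574462890625, -180.31784057617188), (176.43885803222656, 203.08755493164062), 0.40852463245391846)
t 8.3 p [ 0.5299 -0.0861  0.0465] yawY 91.17 tilt [-1.     0.012  0.002] F [-0.6 23.6  2.2] T [ 4.05  0.12 -0.14] w 0.118 q [ 0.64  0.67 -0.69  1.96  0.62  0.72  1.17]
```

View pics/t3_c.png

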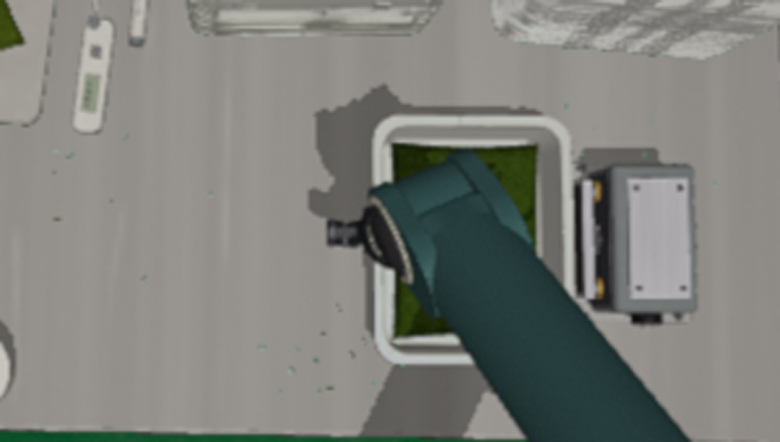

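{"method": "play_rows", "body": {
  "series": [
    {"tx":0,"ty":0.01,"tz":0,"turn":0,"grip":-1},
    {"tx":0,"ty":0.025,"tz":0,"turn":0,"grip":-1},
    {"tx":0,"ty":0.045,"tz":0,"turn":0,"grip":-1},
    {"tx":0,"ty":0.065,"tz":-0.002,"turn":0,"grip":-1},
    {"tx":0,"ty":0.085,"tz":-0.006,"turn":0,"grip":-1},
    {"tx":0,"ty":0.105,"tz":-0.01,"turn":0,"grip":-1},
    {"tx":0,"ty":0.125,"tz":-0.014,"turn":0,"grip":-1},
    {"tx":0,"ty":0.145,"tz":-0.018,"turn":0,"grip":-1},
    {"tx":0,"ty":0.165,"tz":-0.02,"turn":0,"grip":-1},
    {"tx":0,"ty":0.18,"tz":-0.02,"turn":0,"grip":-1},
    {"tx":0,"ty":0.188,"tz":-0.02,"turn":0,"grip":-1},
    {"tx":0,"ty":0.188,"tz":-0.02,"turn":0,"grip":-1}
  ]
}}

```text
time_s: 9.5
position: [0.5068, 0.0929, 0.0463]
ee_rot: [-0.011, 1.571, 0.012]
wrist_force: [-1.2, 1.9, 2.5]
width: 0.116
```

{"method": "play_rows", "body": {
  "series": [
    {"tx":0,"ty":-0.001,"tz":0.01,"turn":1,"grip":-1},
    {"tx":0,"ty":-0.002,"tz":0.019,"turn":2,"grip":-1},
    {"tx":0,"ty":-0.005,"tz":0.029,"turn":3,"grip":-1},
    {"tx":0,"ty":-0.008,"tz":0.038,"turn":4,"grip":-1},
    {"tx":0,"ty":-0.012,"tz":0.047,"turn":5,"grip":-1},
    {"tx":0,"ty":-0.018,"tz":0.055,"turn":6,"grip":-1},
    {"tx":0,"ty":-0.024,"tz":0.062,"turn":7,"grip":-1},
    {"tx":0,"ty":-0.031,"tz":0.069,"turn":8,"grip":-1},
    {"tx":0,"ty":-0.038,"tz":0.075,"turn":9,"grip":-1},
    {"tx":0,"ty":-0.046,"tz":0.081,"turn":10,"grip":-1},
    {"tx":0,"ty":-0.055,"tz":0.085,"turn":11,"grip":-1},
    {"tx":0,"ty":-0.064,"tz":0.088,"turn":12,"grip":-1},
    {"tx":0,"ty":-0.074,"tz":0.091,"turn":13,"grip":-1},
    {"tx":0,"ty":-0.083,"tz":0.092,"turn":14,"grip":-1},
    {"tx":0,"ty":-0.093,"tz":0.093,"turn":15,"grip":-1},
    {"tx":0,"ty":-0.093,"tz":0.093,"turn":15,"grip":-1},
    {"tx":0,"ty":-0.093,"tz":0.093,"turn":15,"grip":-1}
  ]
}}

```text
time_s: 11.2
position: [0.6013, -0.0011, 0.0462]
ee_rot: [1.198, 1.216, -1.199]
wrist_force: [0.8, -2.5, 1.9]
width: 0.116
```

Run:
```python
from h import *
st();look("t4")
```

```text
t 11.2 p [ 0.6013 -0.0011  0.0462] yawY 0.84 tilt [-1.    -0.     0.001] F [ 0.8 -2.5  1.9] T [-0.93  0.62  0.49] w 0.116 q [ 0.17  0.65 -0.3   1.82  0.28  0.71 -0.27]
tray ((501.371826171875, 28.94837188720703), (203.60032653808594, 195.29786682128906), 2.0144760608673096)
```

View pics/t4_c.png

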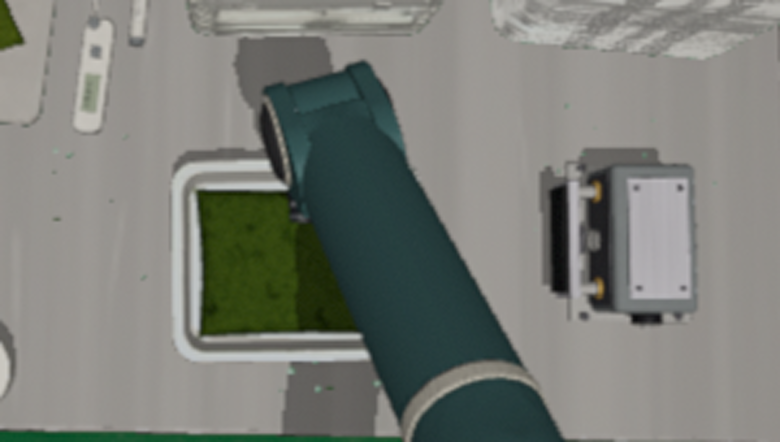

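Run:
```python
from h import *
f=lambda u,v,z:px2w("top",(250+u/2.6,130+v/2.6),z)[:2].round(4)
print("left",f(172,190,.066),f(176,335,.066),"top",f(200,159,.066),f(250,159,.066),"bot",f(200,361,.066),f(340,360,.066))
to(.505,.116,.15,90.9)
```

```text
left [0.5714 0.1265] [0.4235 0.1194] top [0.6039 0.0983] [0.6049 0.0469] bot [0.3977 0.0945] [ 0.4014 -0.0476]
t 11.3 p [ 6.011e-01 -1.000e-04  4.620e-02] yawY 0.89 tilt [-1. -0.  0.] F [ 1.  -2.9  2.3] T [-1.01  0.6   0.44] w 0.121 q [ 0.17  0.65 -0.3   1.82  0.28  0.71 -0.27]
move [-0.1038 -0.0944 -0.1176] turn -15.001
```

{"method": "play_rows", "body": {
  "series": [
    {"tx":0,"ty":0,"tz":0,"turn":0,"grip":0.1},
    {"tx":0,"ty":0,"tz":0,"turn":0,"grip":0.1},
    {"tx":0,"ty":0,"tz":0,"turn":0,"grip":0.1},
    {"tx":0,"ty":0,"tz":0,"turn":0,"grip":0.1},
    {"tx":-0.03,"ty":0,"tz":0,"turn":0,"grip":0.1},
    {"tx":-0.07,"ty":0,"tz":0,"turn":0,"grip":0.1},
    {"tx":-0.104,"ty":-0.02,"tz":-0.02,"turn":-1.4,"grip":0.1},
    {"tx":-0.104,"ty":-0.095,"tz":-0.116,"turn":-15,"grip":0.1},
    {"tx":-0.104,"ty":-0.095,"tz":-0.116,"turn":-15,"grip":0.1},
    {"tx":-0.104,"ty":-0.095,"tz":-0.116,"turn":-15,"grip":0.1},
    {"tx":-0.104,"ty":-0.095,"tz":-0.116,"turn":-15,"grip":0.1},
    {"tx":-0.104,"ty":-0.095,"tz":-0.116,"turn":-15,"grip":0.1},
    {"tx":-0.104,"ty":-0.095,"tz":-0.116,"turn":-15,"grip":0.1},
    {"tx":-0.104,"ty":-0.095,"tz":-0.116,"turn":-15,"grip":0.1},
    {"tx":-0.104,"ty":-0.095,"tz":-0.116,"turn":-15,"grip":0.1},
    {"tx":-0.104,"ty":-0.095,"tz":-0.116,"turn":-15,"grip":0.1},
    {"tx":-0.104,"ty":-0.095,"tz":-0.116,"turn":-15,"grip":0.1},
    {"tx":-0.104,"ty":-0.095,"tz":-0.116,"turn":-15,"grip":0.1},
    {"tx":-0.104,"ty":-0.095,"tz":-0.116,"turn":-15,"grip":0.1},
    {"tx":-0.104,"ty":-0.095,"tz":-0.116,"turn":-15,"grip":0.1}
  ]
}}

```text
time_s: 13.3
position: [0.5046, 0.1148, 0.1503]
ee_rot: [-0.01, 1.571, 0.01]
wrist_force: [1.0, 0.2, -0.1]
width: 0.549
```

Run:
```python
from h import *
st();im=vision.snapshot("wrist");cv2.imwrite("pics/w5.png",im)
```

```text
t 13.3 p [0.5046 0.1148 0.1503] yawY 90.71 tilt [-1. -0.  0.] F [ 1.   0.2 -0.1] T [ 0.03  0.   -0.01] w 0.549 q [ 0.32  0.47 -0.75  1.96  0.42  0.87  0.93]
```

View pics/w5.png

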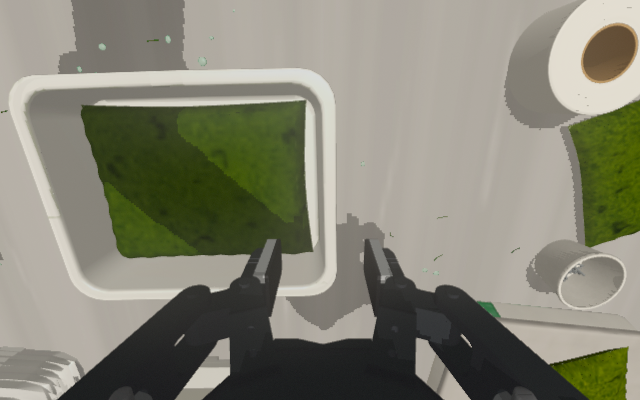

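Run:
```python
from h import *
s,M=st()
for p in((335,110),(336,260),(60,73),(280,68),(110,298),(250,297)):
    q=px2w("wrist",p,.066);print(p,q.round(4),"tool",(M.T@(q-s["position"])).round(4))
```

```text
t 13.35 p [0.5047 0.1148 0.1503] yawY 90.73 tilt [-1. -0.  0.] F [-0.4 -0.1 -0.1] T [-0.04 -0.   -0.01] w 0.554 q [ 0.32  0.47 -0.75  1.96  0.42  0.87  0.93]
(335, 110) [0.4294 0.1238 0.066 ] tool [ 0.0843  0.01   -0.0751]
(336, 260) [0.5631 0.1285 0.066 ] tool [0.0843 0.013  0.0585]
(60, 73) [ 0.4058 -0.0825  0.066 ] tool [ 0.0843 -0.1959 -0.1014]
(280, 68) [0.4001 0.0821 0.066 ] tool [ 0.0843 -0.0313 -0.105 ]
(110, 298) [ 0.6088 -0.0917  0.066 ] tool [ 0.0844 -0.2077  0.1015]
(250, 297) [0.6057 0.0456 0.066 ] tool [ 0.0844 -0.0704  0.1001]
```

{"method": "play_rows", "body": {
  "series": [
    {"tx":0.04,"ty":0.001,"tz":-0.001,"turn":-0.15,"grip":0.1},
    {"tx":0.08,"ty":0.001,"tz":-0.001,"turn":-0.15,"grip":0.1},
    {"tx":0.105,"ty":0.001,"tz":-0.001,"turn":-0.15,"grip":0.1},
    {"tx":0.105,"ty":0.001,"tz":-0.001,"turn":-0.15,"grip":0.1},
    {"tx":0.105,"ty":0.001,"tz":-0.001,"turn":-0.15,"grip":-1},
    {"tx":0.105,"ty":0.001,"tz":-0.001,"turn":-0.15,"grip":-1},
    {"tx":0.105,"ty":0.001,"tz":-0.001,"turn":-0.15,"grip":-1},
    {"tx":0.105,"ty":0.001,"tz":-0.001,"turn":-0.15,"grip":-1},
    {"tx":0.105,"ty":0.001,"tz":-0.001,"turn":-0.15,"grip":-1},
    {"tx":0.105,"ty":0.001,"tz":-0.001,"turn":-0.15,"grip":-1},
    {"tx":0.105,"ty":0.001,"tz":-0.001,"turn":-0.15,"grip":-1},
    {"tx":0.105,"ty":0.001,"tz":-0.001,"turn":-0.15,"grip":-1}
  ]
}}

```text
time_s: 14.55
position: [0.505, 0.1171, 0.0472]
ee_rot: [-0.023, 1.567, 0.025]
wrist_force: [-0.5, 3.1, 6.4]
width: 0.116
```

Run:
```python
from h import *
# contact: tool y = -.274+.2445; stop at 25 mm before
to(.529-.016*.27,-.274+.2445+.025,.045,90.9)
```

```text
t 14.55 p [0.505  0.1171 0.0472] yawY 91.75 tilt [-1.     0.001  0.004] F [-0.5  3.1  6.4] T [0.21 0.12 0.03] w 0.116 q [ 0.21  0.63 -0.63  2.01  0.58  0.68  0.81]
move [ 0.0021 -0.1222  0.0159] turn 0.141
```

{"method": "play_rows", "body": {
  "series": [
    {"tx":-0.002,"ty":-0.008,"tz":0.001,"turn":0.0,"grip":-1},
    {"tx":-0.002,"ty":-0.025,"tz":0.004,"turn":0.05,"grip":-1},
    {"tx":-0.002,"ty":-0.045,"tz":0.008,"turn":0.1,"grip":-1},
    {"tx":-0.002,"ty":-0.065,"tz":0.012,"turn":0.15,"grip":-1},
    {"tx":-0.002,"ty":-0.085,"tz":0.016,"turn":0.15,"grip":-1},
    {"tx":-0.002,"ty":-0.105,"tz":0.017,"turn":0.15,"grip":-1},
    {"tx":-0.002,"ty":-0.118,"tz":0.017,"turn":0.15,"grip":-1},
    {"tx":-0.002,"ty":-0.122,"tz":0.017,"turn":0.15,"grip":-1},
    {"tx":-0.002,"ty":-0.122,"tz":0.017,"turn":0.15,"grip":-1}
  ]
}}

```text
time_s: 15.45
position: [0.5242, -0.0072, 0.0474]
ee_rot: [-0.012, 1.571, 0.009]
wrist_force: [0.4, -2.8, -0.5]
width: 0.117
```

Run:
```python
from h import *
st();look("t6")
```

```text
t 15.45 p [ 0.5242 -0.0072  0.0474] yawY 90.73 tilt [-1.    -0.002 -0.   ] F [ 0.4 -2.8 -0.5] T [-1.23 -0.13  0.04] w 0.117 q [ 0.45  0.63 -0.63  2.    0.58  0.69  1.04]
tray ((557.2487182617188, -198.2117919921875), (266.1820373535156, 146.205810546875), 37.39899826049805)
```

View pics/t6_c.png

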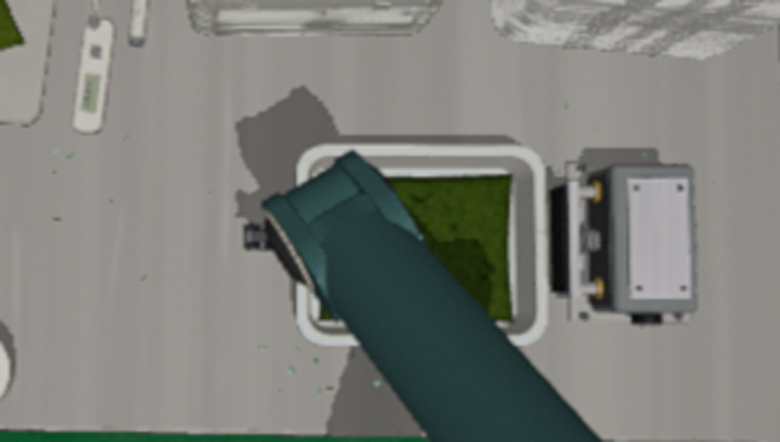

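{"method": "play_rows", "body": {
  "series": [
    {"tx":0,"ty":-0.004,"tz":0.005,"turn":0,"grip":-1},
    {"tx":0,"ty":-0.01,"tz":0.005,"turn":0,"grip":-1},
    {"tx":0,"ty":-0.014,"tz":0.005,"turn":0,"grip":-1},
    {"tx":0,"ty":-0.018,"tz":0.005,"turn":0,"grip":-1},
    {"tx":0,"ty":-0.022,"tz":0.005,"turn":0,"grip":-1},
    {"tx":0,"ty":-0.026,"tz":0.005,"turn":0,"grip":-1},
    {"tx":0,"ty":-0.029,"tz":0.005,"turn":0,"grip":-1},
    {"tx":0,"ty":-0.031,"tz":0.005,"turn":0,"grip":-1},
    {"tx":0,"ty":-0.031,"tz":0.005,"turn":0,"grip":-1}
  ]
}}

```text
time_s: 16.45
position: [0.5294, -0.0334, 0.0473]
ee_rot: [-0.009, 1.57, 0.016]
wrist_force: [-1.5, 10.9, 1.7]
width: 0.116
```

{"method": "play_rows", "body": {
  "series": [
    {"tx":0,"ty":-0.002,"tz":0,"turn":0,"grip":-1},
    {"tx":0,"ty":-0.004,"tz":0,"turn":0,"grip":-1},
    {"tx":0,"ty":-0.004,"tz":0,"turn":0,"grip":-1}
  ]
}}

```text
time_s: 16.75
position: [0.5293, -0.0357, 0.0473]
ee_rot: [-0.009, 1.57, 0.018]
wrist_force: [-1.9, 14.4, 0.5]
width: 0.116
```

{"method": "play_rows", "body": {
  "series": [
    {"tx":0,"ty":-0.002,"tz":0,"turn":0,"grip":-1},
    {"tx":0,"ty":-0.003,"tz":0,"turn":0,"grip":-1},
    {"tx":0,"ty":-0.003,"tz":0,"turn":0,"grip":-1}
  ]
}}

```text
time_s: 17.05
position: [0.5292, -0.0359, 0.0473]
ee_rot: [-0.007, 1.57, 0.023]
wrist_force: [-3.3, 19.4, 0.4]
width: 0.109
```

Stopped hard against the stop again; hold, check, then continue.

{"method": "play_rows", "body": {
  "series": [
    {"tx":0,"ty":-0.001,"tz":0,"turn":0,"grip":-1},
    {"tx":0,"ty":-0.001,"tz":0,"turn":0,"grip":-1},
    {"tx":0,"ty":-0.001,"tz":0,"turn":0,"grip":-1},
    {"tx":0,"ty":-0.001,"tz":0,"turn":0,"grip":-1},
    {"tx":0,"ty":-0.001,"tz":0,"turn":0,"grip":-1},
    {"tx":0,"ty":-0.001,"tz":0,"turn":0,"grip":-1},
    {"tx":0,"ty":-0.001,"tz":0,"turn":0,"grip":-1},
    {"tx":0,"ty":-0.001,"tz":0,"turn":0,"grip":-1}
  ]
}}

```text
time_s: 17.85
position: [0.5291, -0.0359, 0.0474]
ee_rot: [-0.007, 1.57, 0.024]
wrist_force: [-2.5, 21.7, 2.4]
width: 0.115
```

Run:
```python
from h import *
st();look("t7")
```

```text
t 17.85 p [ 0.5291 -0.0359  0.0474] yawY 91.14 tilt [-1.     0.011  0.001] F [-2.5 21.7  2.4] T [ 3.74  0.63 -0.11] w 0.115 q [ 0.51  0.64 -0.64  1.98  0.57  0.7   1.11]
tray ((527.61572265625, -200.556396484375), (197.13519287109375, 165.81594848632812), 1.0900719165802002)
```

View pics/t7_c.png

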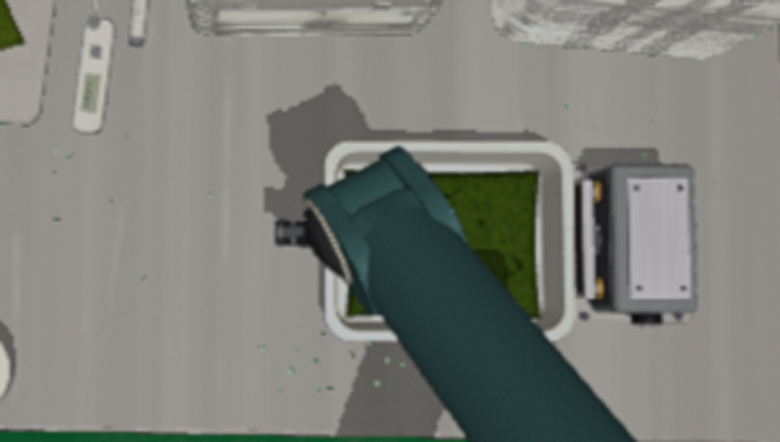

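{"method": "play_rows", "body": {
  "series": [
    {"tx":0,"ty":0.008,"tz":0,"turn":0,"grip":-1},
    {"tx":0,"ty":0.02,"tz":0,"turn":0,"grip":-1},
    {"tx":0,"ty":0.035,"tz":0,"turn":0,"grip":-1},
    {"tx":0,"ty":0.05,"tz":0,"turn":0,"grip":-1},
    {"tx":0,"ty":0.065,"tz":0,"turn":0,"grip":-1},
    {"tx":0,"ty":0.08,"tz":0,"turn":0,"grip":-1},
    {"tx":0,"ty":0.09,"tz":0,"turn":0,"grip":-1},
    {"tx":0,"ty":0.096,"tz":0,"turn":0,"grip":-1},
    {"tx":0,"ty":0.096,"tz":0,"turn":0,"grip":-1},
    {"tx":0,"ty":0.096,"tz":0,"turn":0,"grip":-1},
    {"tx":0,"ty":0.096,"tz":0,"turn":0,"grip":0.1},
    {"tx":0,"ty":0.096,"tz":0,"turn":0,"grip":0.1},
    {"tx":0,"ty":0.096,"tz":0,"turn":0,"grip":0.1},
    {"tx":0,"ty":0.096,"tz":0,"turn":0,"grip":0.1},
    {"tx":0,"ty":0.096,"tz":0,"turn":0,"grip":0.1}
  ]
}}

```text
time_s: 19.45
position: [0.5284, 0.0511, 0.0472]
ee_rot: [-0.01, 1.571, 0.01]
wrist_force: [0.1, 0.1, 0.5]
width: 0.552
```

{"method": "play_rows", "body": {
  "series": [
    {"tx":-0.03,"ty":0,"tz":0,"turn":0,"grip":0.1},
    {"tx":-0.07,"ty":0,"tz":0,"turn":0,"grip":0.1},
    {"tx":-0.11,"ty":0,"tz":0,"turn":0,"grip":0.1},
    {"tx":-0.15,"ty":0.02,"tz":-0.01,"turn":0,"grip":0.1},
    {"tx":-0.17,"ty":0.05,"tz":-0.02,"turn":0,"grip":0.1},
    {"tx":-0.17,"ty":0.1,"tz":-0.02,"turn":0,"grip":0.1},
    {"tx":-0.17,"ty":0.15,"tz":-0.02,"turn":0,"grip":0.1},
    {"tx":-0.17,"ty":0.2,"tz":-0.02,"turn":0,"grip":0.1},
    {"tx":-0.17,"ty":0.2,"tz":-0.02,"turn":0,"grip":0.1},
    {"tx":-0.17,"ty":0.2,"tz":-0.02,"turn":0,"grip":0.1}
  ]
}}

```text
time_s: 20.45
position: [0.5049, 0.2525, 0.2171]
ee_rot: [-0.013, 1.571, 0.014]
wrist_force: [-0.4, -0.3, -0.3]
width: 0.548
```

Run:
```python
from h import *
st();look("t8")
f=[recognise(t,"top") for t in("tie_tub","label_roll","pouch_single","probe_thermometer")]
print([w("top",r[0]["location"]).round(3).tolist() for r in f if r])
```

```text
t 20.45 p [0.5049 0.2525 0.2171] yawY 90.99 tilt [-1.  0. -0.] F [-0.4 -0.3 -0.3] T [-0.06 -0.03 -0.01] w 0.548 q [ 0.11  0.48 -0.82  1.79  0.4   1.05  0.73]
tray ((526.5381469726562, -68.94926452636719), (205.1041259765625, 257.17156982421875), 1.0692616701126099)
[[0.608, 0.404, 0.017], [0.379, 0.343, 0.05], [0.462, 0.491, 0.023], [0.702, 0.214, 0.022]]
```

View pics/t8_c.png

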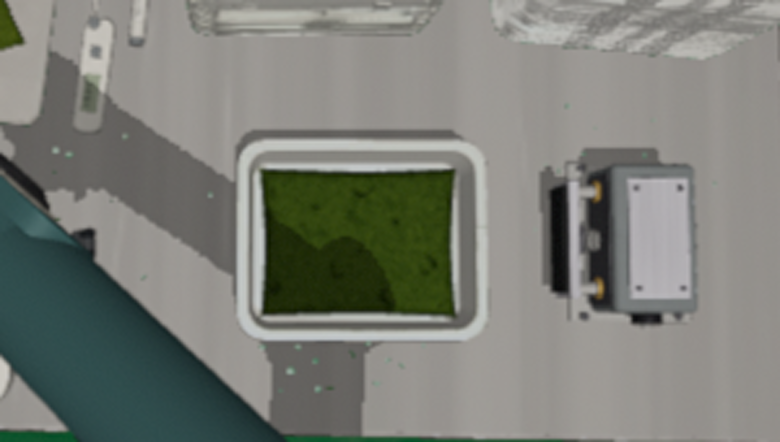

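```bash
python3 -c "
from rig import ticket;print(ticket.sign_off())"
```

```text
the job is handed in; nothing more can be done
None
```

The tray has been coded on a long side and then on an adjacent short side, and the job is handed in after about 21 s of the 72 s allowed.

**Method:** I pinched the tray by its far rim and slid it flat for both passes. Between them I drew it back clear, turned it a quarter turn and re-gripped the far short side. I then drew it straight back, let go and moved the arm away.

**Head fully in, both passes:**
- The tray stopped moving while the push force rose to about 22–23 N, well above the spring's 8 N, and I held it there for about a second.
- The top picture showed the head plate moved in about 12 mm each time. That is just short of the full 14 mm but past the 10 mm that counts, and it is only a reading off the picture because the joint itself can't be read.

**Final check:**
- **Tray:** it sits about 76 mm clear of the head, centred within a few millimetres. It is square to the coder: tray 1.1°, coder about 0.9°. The head is back out, and the gripper is open and away from everything.
- **Other things:** the label roll, tub and thermometer read within about 1 cm of where they started. The pouch read 14 mm off in one direction, but the arm never went near it, so I take that as recognition error.

**Oddities:**
- The gripper read an opening of about 10 mm on the 20 mm rim. The grip held in every move.
- Outlines of the tray taken while the arm covered part of it were unreliable, so I measured its edges in the pictures instead.

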